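Fit the charged battery pack to the infusion pump

TASK

Take the charged battery pack out of the bench charger: press the charger's catch so that the pack springs loose, then slide it out. Slide it, the same end first, fully home into the matching slide on top of the infusion pump until the pump's catch clicks up and holds it by itself; push firmly but do not ram it against the end stop. Leave the other things on the table where they are.

Things in the scene. Friction and masses are not known exactly. Their poses are not given: they have to be found in the camera images.
- charger: Bench charger, fixed: low grey block 230 x 150 mm, flat deck 40 mm over the table. Origin at table height; block spans x -110..120 mm; +x is the way IN along the slide. Two undercut aluminium dovetail rails on the deck (tops 15 mm over it, 80 mm over their outsides) at x -20..87, flared guides at x -52..-20 (90 mm wide outside), before them a plain landing; 30 mm high end stop at x 87..120.
- pump: Infusion pump, fixed: white case of the same plan, deck 60 mm over the table, with the same rails, guides, end stop, catch and ejector at the same x and y and heights over the deck. Beyond the end stop (x 120..170 mm) a white head 105 mm high over the table with dark display and six round keys on its +x face. Origin at table height, +x is the way IN. Charger and pump may swap sides.
- pack_centre (a point): Centre of the battery pack (0.3 kg, loose, starts latched in the charger): grey case 90 long (x) x 52 wide (y) x 40 mm high on a black dovetail tongue 17 mm high, 90 long, 50 mm wide at its foot. Case spans 17..57 mm over the foot; this point is 29 mm over the foot, 28 mm below the top. Its +x end goes in first: the latching lug is the 30 mm of the underside next to that end.
- charger_home (a point): Where the pack's centre lies when latched in the charger (29 mm over the deck, charger x = 40 mm). Axes as the charger's.
- pump_home (a point): Where the pack's centre lies when latched in the pump (29 mm over the deck, pump x = 40 mm). Axes as the pump's. The rigid end stop is met 2 mm farther in; the force climbs steeply there, and more than about 40 N against it is ramming.
- pump_lead (a point): Where the pack's centre lies when it rests on the pump's landing with its nose between the flared guides, 5 mm short of the rails (pump x = -70 mm, 110 mm before home, 29 mm over the deck). Axes as the pump's. The slide has about 1.5 mm of play to each side.
- charger_catch_top (a point): Middle of the top of the charger's catch button: ribbed grey rectangle 26 (x) x 20 mm (y) beside the slide on its -y side (charger x = 49, y = -62 mm), top 14 mm over the deck when up. It is pressed straight down.
- pump_catch_top (a point): Middle of the top of the pump's catch button: same size, and same place in the pump's frame.
- charger_catch (a joint): Charger's catch travel, m: 0 = up (locked behind the lug), 0.008 = fully down. Spring 2.4 to 3.6 N, plus up to 2 N of rubbing while it holds the pack. When down about 5 to 6 mm, a damped sprung ejector in the end stop (3 to 6 N) drives the pack about 15 mm out along -x; the lug then keeps the catch down until the pack is drawn farther out.
- pump_catch (a joint): Pump's catch travel, m: 0 = up, 0.008 = fully down. The tooth is ramped towards the mouth: the lug of an entering pack pushes it down about 5 mm; once the pack is home it snaps up behind the lug. The last 14 mm go against the ejector; a slow push takes 4 to 10 N. A pack let go before the click is pushed back out a little.
- bowl: Bystander: steel bowl 90 mm wide, 50 high. Origin under its centre.
- jar: Bystander between charger and pump: amber jar 52 mm wide, 70 high. Origin under its centre.
- spray: Bystander: clear bottle 66 mm wide, 200 high, left. Origin under its centre.
- cup: Bystander: steel cup 90 mm wide, 120 high, right. Origin under its centre.

How it is judged:
On the way, in this order (a step that is already met when the one before it is completed fails the run):
1. the charger's catch is pressed and the pack springs loose in the charger's slide (value of joint charger_catch above 0.003 m and x of pack_centre in the frame of charger_home below -0.004 m), for 0.1 s.
2. the pack is out of the charger (horizontal distance between pack_centre and charger_home above 0.1 m), for 0.1 s.
At the end, for the whole second after the job is handed in: The pack rests in the pump's slide, its centre within 3 mm short of and 4 mm past the latched place along the slide, 4 mm sideways and 5 mm in height, straight to 0.06 rad; the pump's catch is up (within 1.5 mm) behind the lug, the empty charger's catch is up too, and the pack is at rest (x of pack_centre in the frame of pump_home between -0.003 and 0.004 m and y of pack_centre in the frame of pump_home between -0.004 and 0.004 m and z of pack_centre in the frame of pump_home between -0.004 and 0.005 m and angle between the x axis of pack_centre and the x axis of pump_home, either way round below 0.06 rad and value of joint each of pump_catch, charger_catch below 0.0015 m and linear speed of pack below 0.01 m/s); the robot touches nothing.
It fails at once if a bystander (bowl, jar, bottles, cup, box, tray, spatula) is pushed more than 30 mm (distance of any of bowl, jar, saline, spray, cup, glovebox, tray, probe from where it was at the start of the episode above 0.03 m).
It fails at once if the pack is rammed against the pump (contact force between pack and pump above 80 N).
It also fails if it takes over 56 s, if anything falls off the work surface, if the arm or the gripper's body presses on something with over 40 N, if the wrist force passes 120 N, or if a joint passes its speed limit or range.

ROBOT

A 6-joint arm with a two-finger parallel gripper is mounted at the origin on the work surface. World frame = base frame: x ahead of the robot, y to its left, z up, the work surface at z = 0. Lengths are in m, angles in rad, forces in N, time in s.
With the tool pointing down it reaches from about 0.2 to 0.875 m from the base axis. Payload 3.4 kg.
Tool frame: the origin (TCP) lies between the finger pads; the fingertips stand 25 mm ahead of it and the grasp point (between the pads) lies 6 mm ahead of it (r.nose_length is the z of the fingertips in the tool frame, in m); z points along the fingers, x is the direction in which the jaws open and shut, and the axes are right-handed (so a half turn about z gives the same grasp; the last joint's range is limited). The gripper opens to 94 mm and grips with 3 to 60 N. Pads are 16 mm wide; open, the fingers measure 119 mm over their backs; the gripper's body (75 mm by 177 mm) begins 78 mm behind the grasp point.
Start: joints at [-1.233, 0.276, 1.505, -0, 1.361, -0.121], TCP at [0.255, -0.516, 0.23] pointing down, gripper open.
Joint ranges: [-2.89, 2.89], [-0.75, 2.08], [0.22, 2.7], [-1.18, 4.32], [0.11, 2.71], [-2.7, 2.7]. Speed limits (rad/s): [2.57, 2.57, 3.14, 3.14, 3.14, 3.14].

INTERFACE

Orientations are given as a unit quaternion [w, x, y, z].
In Python, from plant import r, gripper_to, inverse_kinematics, vision, models, telemetry gives the robot as it stands. Calls block until the motion is done:
- r.move_to(position, orientation): joint-space move of the TCP to a pose.
- r.move_l(position, rot=None, vel=0.15, guard=None): straight line of the TCP; rot=None keeps the orientation; vel is the mean speed in m/s. With guard (N) it stops when the force on the tool has changed by that much, and returns True; else False.
- r.movej(angles): joint-space move.
- gripper_to(opening, f_grip=None): finger opening in m; f_grip is the grip in N (None keeps the last); returns when the fingers have stopped.
- r.hold(seconds).
- inverse_kinematics(position, orientation): joint angles nearest the present ones, or None.
- vision.snapshot(name): name is "scene" or "top" or "wrist"; returns the picture (420x560x3 uint8, red, green, blue); there is no depth.
- vision.get_calibration(name): a dict with "fx", "fy", "cx", "cy" (pixels), "position" and "orientation" of the camera in the world. Camera axes: x right, y down, z forward; pixel columns grow to the right and rows downward; lengths in m; the calibration is good to about 2 mm. A picture is of the moment at which its call begins: read the wrist's pose just before it. get_calibration takes no time and is no camera call; for the wrist camera it gives the pose at the moment of the call.
A pose or a line that the arm cannot do raises r.PlanningError and nothing moves.
- r.sign_off(): hands the job in, once; it reports no verdict.
Trained networks look in the newest picture that a camera, given by its name, has taken for a name from the list of things; names that differ only in an ending like _2 or _b are one class to them, and where a whole thing is asked for, a point or a joint stands for the part that bears it (a point fixed in the world has none). Each returns a list of dicts, best first, with "score" (0 to 1); they miss things now and then, are a little off and sometimes report something else, mostly with a low value. They report only what shows in the picture. A call takes as long as a camera call.
- models.boxes_of(thing, camera): "at" ([x, y, z] in m, in world coordinates, good to about 4 mm: the middle of the surface that is visible of it).
- models.regions_of(thing, camera): "pixels" (420x560 bool, what is visible of it).
- models.mark_of(thing, camera): "at" ([x, y, z] in m, in world coordinates, good to about 4 mm: a listed point, or the origin of a listed thing).
Readings, each from a call of its own:
- telemetry.current_t(): time.
- telemetry.current_joints(): joint angles.
- telemetry.current_dq(): joint speeds.
- telemetry.current_joint_efforts(): joint torques, N m.
- telemetry.current_ee_pos(): TCP position.
- telemetry.current_tool_rot(): TCP orientation.
- telemetry.current_wrist_force(): force on the tool from outside, world axes, zero at the start.
- telemetry.current_torque(): the same for the moment, N m.
- telemetry.current_opening(): finger opening in m.
Only numpy, scipy, OpenCV 4.12 (cv2) and the standard library are available. Lean on these libraries where they do the work, as an engineer would, in place of code of your own. Each camera call takes 0.05 s, during which the arm holds its last target. There are 200 camera calls.

## Working session

There is one attempt and no reset: what is moved stays moved. The work goes in short steps, each a Python script; the robot and the scene stay as the last script left them, time stands still between calls to the robot, and variables do not carry over. Pictures are saved under pics/ and viewed, on a budget of 10 in all, crops included, one or two more only if the job needs it, and the job is handed in when it is done.

```bash
ls; mkdir -p pics
python3 - <<'E'
from plant import r, vision, models, telemetry
import cv2
for c in ("top","scene"):
    im=vision.snapshot(c); cv2.imwrite(f"pics/{c}1.png",im[:,:,::-1])
    k=vision.get_calibration(c); print(c,k)
    for n in ("charger","pump","pack_centre","charger_home","pump_home","pump_lead","charger_catch_top","pump_catch_top","bowl","jar","spray","cup"):
        try: print(n,[( [round(float(v),4) for v in d["at"]],round(d["score"],2)) for d in models.mark_of(n,c)[:2]])
        except Exception as e: print(n,e)
print(telemetry.current_t(),telemetry.current_tool_rot(),r.nose_length)
E
```

```text
pics
top {'fx': 397.0895495284542, 'fy': 397.0895495284542, 'cx': 274.81696543146546, 'cy': 216.3151709526921, 'position': array([5.10856682e-01, 6.93658726e-04, 1.16100236e+00]), 'orientation': array([ 0.02834035, -0.70399452,  0.70909818, -0.02771838])}
charger [([0.5357, 0.2437, 0.0042], 0.81)]
pump [([0.5797, -0.243, 0.006], 0.92)]
pack_centre [([0.5769, 0.2522, 0.0657], 0.75)]
charger_home [([0.5817, 0.2514, 0.0683], 0.59), ([0.6179, -0.253, 0.0855], 0.28)]
pump_home [([0.6173, -0.251, 0.0856], 0.87)]
pump_lead [([0.5092, -0.2309, 0.0892], 0.82), ([0.4774, -0.0048, -0.0019], 0.38)]
charger_catch_top [([0.6056, 0.1923, 0.0559], 0.63)]
pump_catch_top [([0.6147, -0.3117, 0.0736], 0.49)]
bowl [([0.7048, 0.001, 0.0001], 0.57)]
jar [([0.4761, -0.0022, 0.0018], 0.85), ([0.6162, -0.2537, 0.0857], 0.28)]
spray [([0.5078, 0.4638, 0.0025], 0.85), ([0.6156, -0.3124, 0.0768], 0.58)]
cup [([0.5039, -0.4618, 0.0], 0.87)]
scene {'fx': 509.4970687168287, 'fy': 509.4970687168287, 'cx': 281.0875879801771, 'cy': 209.4055951692499, 'position': array([1.2498741 , 1.130045  , 1.11604727]), 'orientation': array([-0.11524222,  0.23089149,  0.86779185, -0.42467122])}
charger [([0.5363, 0.2448, 0.0003], 0.61)]
pump [([0.5788, -0.2386, -0.0043], 0.85)]
pack_centre [([0.5771, 0.2539, 0.0652], 0.88)]
charger_home [([0.5739, 0.2545, 0.0706], 0.75)]
pump_home [([0.6184, -0.2452, 0.0889], 0.66)]
pump_lead [([0.5072, -0.233, 0.092], 0.86)]
charger_catch_top [([0.5997, 0.1926, 0.0552], 0.62)]
pump_catch_top [([0.6139, -0.3111, 0.073], 0.41)]
bowl [([0.7056, 0.0006, -0.002], 0.95)]
jar [([0.4743, -0.0029, 0.0009], 0.58), ([0.6006, 0.1919, 0.057], 0.19)]
spray [([0.5088, 0.4638, 0.0021], 0.8)]
cup [([0.5031, -0.4566, 0.0007], 0.56)]
1.3 [ 3.66646454e-05  8.49380965e-01 -5.27780232e-01  3.06345882e-05] 0.025
```

View pics/top1.png

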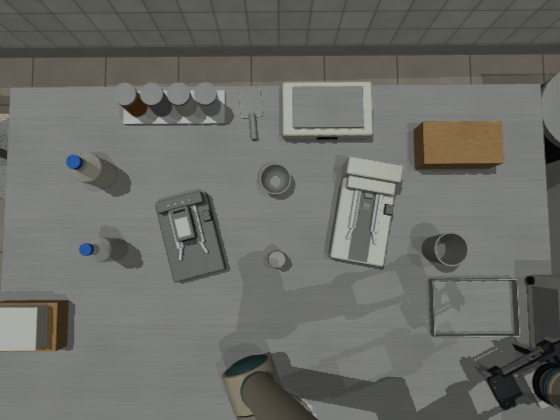

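View pics/scene1.png

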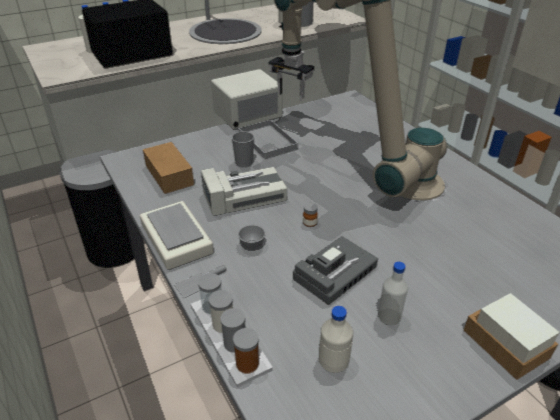

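```bash
cat > h.py <<'E'
from plant import r, gripper_to, inverse_kinematics, vision, models, telemetry as T
import numpy as np, cv2, json
from scipy.spatial.transform import Rotation as R
from scipy.optimize import least_squares
DECK=dict(charger=.04,pump=.06)
def quat(yaw):   # tool down, jaws (tool x) along yaw
    return np.array([0,np.cos(yaw/2),np.sin(yaw/2),0])
def world(p,l): # pose (x,y,yaw), local point
    c,s=np.cos(p[2]),np.sin(p[2]); return np.array([p[0]+c*l[0]-s*l[1],p[1]+s*l[0]+c*l[1],l[2]])
def locals_(d):
    k=DECK[d]; L={d:(0,0,0),d+"_home":(.04,0,k+.029),d+"_catch_top":(.049,-.062,k+.014)}
    if d=="pump": L["pump_lead"]=(-.07,0,k+.029)
    else: L["pack_centre"]=(.04,0,k+.029)
    return L
def marks(d,cam):
    out=[]
    for n,l in locals_(d).items():
        m=models.mark_of(n,cam)
        if m and m[0]["score"]>.3: out.append((l,np.array(m[0]["at"]),m[0]["score"],n))
    return out
def fit(ms,p0):
    f=lambda p: np.concatenate([(world(p,l)-a)[:2]*1e3*np.sqrt(s) for l,a,s,_ in ms])
    return least_squares(f,np.array(p0),loss="soft_l1",f_scale=4,x_scale=[.01,.01,.1]).x
def proj(k,P):
    q=np.array(k["orientation"]); M=R.from_quat(q[[1,2,3,0]]).as_matrix()
    c=(np.atleast_2d(P)-k["position"])@M
    return np.c_[c[:,0]/c[:,2]*k["fx"]+k["cx"],c[:,1]/c[:,2]*k["fy"]+k["cy"]]
def overlay(im,k,d,p):
    im=np.ascontiguousarray(im[:,:,::-1]); D=DECK[d]
    for x0,x1,w,z,c in [(-.11,.12,.075,D,(0,255,0)),(-.02,.087,.04,D+.015,(0,0,255)),(.036,.062,None,D+.014,(255,0,255))]:
        y0,y1=(-w,w) if w else (-.072,-.052)
        q=proj(k,[world(p,(x,y,z)) for x,y in ((x0,y0),(x1,y0),(x1,y1),(x0,y1))])
        cv2.polylines(im,[np.int32(np.round(q*8))],True,c,1,cv2.LINE_AA,3)
    return im
def force(): return np.round(T.current_wrist_force(),1)
E
python3 - <<'E'
from h import *
ks={}
allm={"pump":[], "charger":[]}
P0={"pump":(.579,-.241,-.18),"charger":(.536,.244,.24)}
for c in ("top","scene"):
    vision.snapshot(c)
    for d in P0: allm[d]+=marks(d,c)
for d,p in P0.items():
    for i,dx in enumerate((-.05,.0)):
        g=world(p,(dx-.03,0,.36))
        q=quat(p[2]+(np.pi/2 if d=="pump" else -np.pi/2))
        if i==0: r.move_to(g,q)
        else: r.move_l(g,vel=.1)
        k=vision.get_calibration("wrist"); im=vision.snapshot("wrist")
        if i==0: print("cam-tool",R.from_quat(np.roll(q,-1)).as_matrix().T@(k["position"]-T.current_ee_pos()))
        m=marks(d,"wrist"); print(d,[(n,np.round((a-world(p,l))*1e3,0).tolist(),round(s,2)) for l,a,s,n in m])
        allm[d]+=m
        if len(m)>1: print("fit this",fit(m,p) )
        cv2.imwrite(f"pics/w_{d}{i}_raw.png",im[:,:,::-1]); ks[f"{d}{i}"]={a:np.asarray(b).tolist() for a,b in k.items()}
    f=fit(allm[d],p); print(d,"FIT",f,T.current_t()); cv2.imwrite(f"pics/w_{d}.png",overlay(im,k,d,f))
    ks[d]=f.tolist()
json.dump(ks,open("ks.json","w"))
E
```

```text
cam-tool [ 0.00183124 -0.06997673 -0.15435134]
pump [('pump_home', [1.0, -4.0, 4.0], 0.68), ('pump_catch_top', [-107.0, 85.0, 14.0], 0.41), ('pump_lead', [-3.0, 3.0, 2.0], 0.56)]
fit this [ 0.57477961 -0.24059815 -0.26398674]
pump [('pump', [-2.0, -2.0, -2.0], 0.65), ('pump_home', [3.0, -5.0, 0.0], 0.67), ('pump_catch_top', [2.0, -0.0, -4.0], 0.77), ('pump_lead', [-3.0, 2.0, -0.0], 0.58)]
fit this [ 0.57943995 -0.24219352 -0.18533709]
pump FIT [ 0.57755429 -0.24122466 -0.17553552] 4.95
cam-tool [-0.00099978 -0.07281573 -0.15429267]
charger [('charger', [5.0, 1.0, 5.0], 0.85), ('charger_catch_top', [3.0, -3.0, 1.0], 0.7)]
fit this [0.54159024 0.24443362 0.18327149]
charger [('charger', [7.0, 2.0, 4.0], 0.79), ('charger_catch_top', [3.0, 0.0, 3.0], 0.68), ('pack_centre', [4.0, 1.0, -4.0], 0.77)]
fit this [0.54113769 0.24578139 0.20913326]
charger FIT [0.53958123 0.2437774  0.22733451] 9.0833
```

Run:
```python
import cv2,numpy as np
a,b=cv2.imread("pics/w_pump.png"),cv2.imread("pics/w_charger.png")
a,b=[cv2.rotate(x,cv2.ROTATE_90_CLOCKWISE) if 0 else x for x in (a,b)]
cv2.imwrite("pics/both.png",cv2.resize(np.hstack([a[:, :],b]),(1120,420))[:, :])
```

```text
(no output)
```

View pics/w_pump.png

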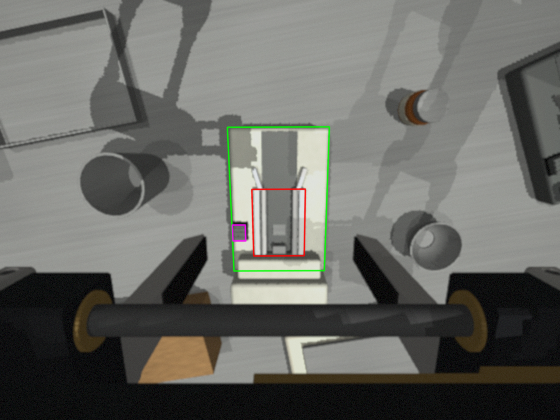

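View pics/w_charger.png

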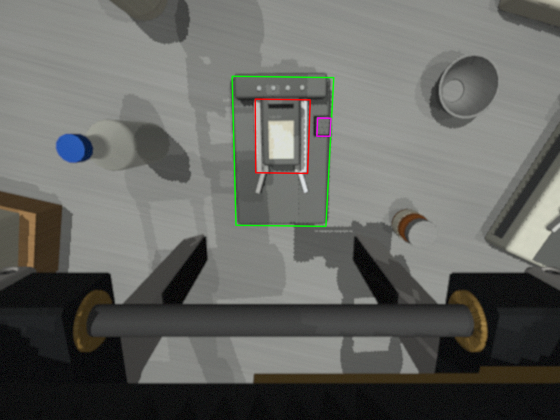

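```bash
cat > reg.py <<'E'
from h import *
from scipy.optimize import differential_evolution
from scipy.ndimage import map_coordinates
def segs(d):
    D=DECK[d]; S=[]
    for s in (-1,1):
        S.append(((-.105,s*.075,D),(.08,s*.075,D)))
        S.append(((-.018,s*.04,D+.015),(.085,s*.04,D+.015)))
        if d=="charger": S.append(((-.003,s*.026,D+.057),(.083,s*.026,D+.057)))
    S.append(((-.11,-.07,D),(-.11,.07,D)))
    if d=="charger": S+= [((x,-.024,D+.057),(x,.024,D+.057)) for x in (-.005,.085)]
    else: S.append(((.12,-.07,.09),(.12,.07,.09)))
    return S
ks=json.load(open("ks.json")); out={}
def refine(d,views,p0):
    G=[]
    for im,k in views:
        g=cv2.GaussianBlur(cv2.cvtColor(im,cv2.COLOR_BGR2GRAY).astype(np.float32),(0,0),1.2)
        G.append((cv2.Sobel(g,cv2.CV_32F,1,0)/8,cv2.Sobel(g,cv2.CV_32F,0,1)/8,k))
    def cost(p):
        t=0
        for gx,gy,k in G:
            for a,b in segs(d):
                A,B=proj(k,[world(p,a),world(p,b)]); n=np.array([-(B-A)[1],(B-A)[0]]); L=np.linalg.norm(n); n/=L
                q=A+(B-A)*np.linspace(0,1,50)[:,None]; c=[q[:,1],q[:,0]]
                v=n[0]*map_coordinates(gx,c,order=1)+n[1]*map_coordinates(gy,c,order=1)
                t-=L*np.mean(np.minimum(abs(v),12))
        return t
    bd=[(p0[0]-.01,p0[0]+.01),(p0[1]-.01,p0[1]+.01),(p0[2]-.08,p0[2]+.08)]
    s=differential_evolution(cost,bd,seed=1,maxiter=60,popsize=12,tol=1e-8)
    return s.x,s.fun,cost(p0)
if __name__=="__main__":
    for d in ("pump","charger"):
        V=[(cv2.imread(f"pics/w_{d}{i}_raw.png"),ks[f"{d}{i}"]) for i in (0,1)]
        for v in (V[:1],V[1:],V):
            x,f,c=refine(d,v,ks[d]); print(d,np.round(x,4),round(f),round(c))
        out[d]=x.tolist()
        o=overlay(V[1][0][:,:,::-1],V[1][1],d,x); cv2.imwrite(f"pics/o_{d}.png",o)
    json.dump(out,open("pose.json","w"))
    a=cv2.imread("pics/o_pump.png")[110:310,200:360]; b=cv2.imread("pics/o_charger.png")[60:260,200:360]
    cv2.imwrite("pics/o.png",cv2.resize(np.hstack([a,b]),None,fx=2.5,fy=2.5,interpolation=cv2.INTER_CUBIC))
E
python3 reg.py
```

```text
pump [ 0.5691 -0.2399 -0.1937] -5067 -4166
pump [ 0.579  -0.2415 -0.1929] -5243 -4839
pump [ 0.5742 -0.2407 -0.1936] -9616 -9005
charger [0.5406 0.2442 0.2492] -7466 -6227
charger [0.5419 0.2448 0.2503] -7057 -5556
charger [0.5408 0.2444 0.2497] -14316 -11783
```

View pics/o.png

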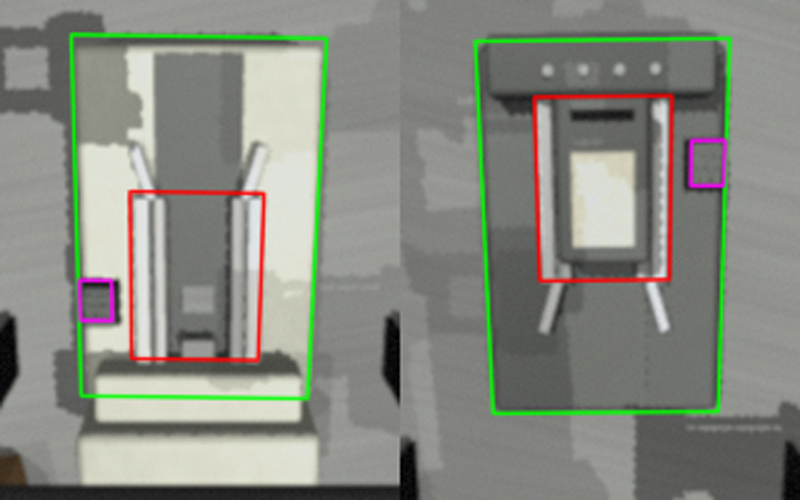

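Run:
```python
from h import *
P=dict(pump=[.5775,-.2413,-.193],charger=[.541,.2445,.25]); json.dump(P,open("pose.json","w"))
c=P["charger"]; q=quat(c[2]-np.pi/2)
gripper_to(0.0,20)
top=.054+.025
r.move_to(world(c,(.049,-.062,top+.03)),q)
r.move_l(world(c,(.049,-.062,top+.006)),vel=.15)
f0=force(); print(T.current_t(),f0)
for dz in (.002,-.001,-.003,-.005,-.0065,-.0075):
    g=r.move_l(world(c,(.049,-.062,top+dz)),vel=.03,guard=15); print(dz,g,force()-f0,T.current_ee_pos()[2]-top)
    if g: break
r.hold(.5); print(force()-f0)
im=vision.snapshot("top"); print([(np.round(d["at"],4),d["score"]) for d in models.mark_of("pack_centre","top")[:1]],world(c,(.04,0,.069)))
r.move_l(world(c,(.049,-.062,top+.06)),vel=.2)
r.move_l(world(c,(-.075,0,.22)),vel=.25)
gripper_to(.085)
k=vision.get_calibration("wrist"); im=vision.snapshot("wrist"); o=overlay(im,k,"charger",c)
m=models.mark_of("pack_centre","wrist"); 
if m: print(np.round(m[0]["at"],4),m[0]["score"])
cv2.imwrite("pics/pressed.png",o); print(T.current_t())
```

```text
11.8667 [-1.  -0.1 -0.3]
0.002 False [ 0.8  1.3 -0.7] 0.002600215187279792
-0.001 False [ 0.6 -0.1  1.7] -0.000667897371359874
-0.003 False [ 2.2 -0.1  2.9] -0.0027427793002187673
-0.005 False [ 2.  -0.2  2.7] -0.00499736625097387
-0.0065 False [1.8 0.4 3.3] -0.006573100963808712
-0.0075 False [2.1 0.4 3. ] -0.0075006821195891665
[3.6 0.7 3.1]
[(array([0.5645, 0.2481, 0.0688]), 0.71)] [0.5797565  0.25439616 0.069     ]
[0.5656 0.2533 0.0682] 0.97
16.7167
```

View pics/pressed.png

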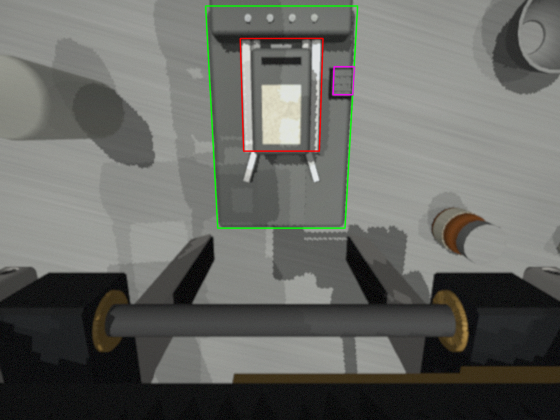

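Run:
```python
from h import *
P=json.load(open("pose.json")); c=P["charger"]; z=.086
gripper_to(.08)
r.move_l(world(c,(.024,0,.14)),vel=.25)
f0=force()
print(r.move_l(world(c,(.024,0,z)),vel=.1,guard=10),force()-f0)
gripper_to(.04,25); r.hold(.2); print("open",T.current_opening(),force()-f0,T.current_ee_pos()-world(c,(.024,0,z)))
for x in (.0,-.04,-.08,-.115):
    print(x,r.move_l(world(c,(x,0,z)),vel=.08,guard=25),force()-f0)
r.move_l(world(c,(-.118,0,z+.1)),vel=.2)
vision.snapshot("top"); im=vision.snapshot("top")
m=models.mark_of("pack_centre","top"); print([(np.round(d["at"],4),d["score"]) for d in m[:1]],T.current_ee_pos(),T.current_opening(),T.current_t())
```

```text
False [-1.8 -0.3 -0.8]
open 0.05212711844720302 [ 0.4 -2.9  1.5] [ 0.00034363 -0.00038624  0.00025022]
0.0 False [-4.4 -4.6  6.7]
-0.04 False [-1.8 -4.6  5.6]
-0.08 False [-2.2 -0.9  5.1]
-0.115 False [-2.6 -0.6  5.3]
[(array([0.4223, 0.2154, 0.1621]), 0.6)] [0.42544285 0.2148284  0.18404593] 0.051796444367403466 22.275
```

Run:
```python
from h import *
P=json.load(open("pose.json")); p=P["pump"]; q=quat(p[2]-np.pi/2)
r.move_to(world(p,(-.10,0,.20)),q)
f0=force()
r.move_l(world(p,(-.10,0,.118)),vel=.2)
k=vision.get_calibration("wrist"); im=vision.snapshot("wrist"); m=models.mark_of("pack_centre","wrist")
print([(np.round(d["at"],4),d["score"]) for d in m[:1]],T.current_ee_pos())
cv2.imwrite("pics/lead.png",cv2.rotate(overlay(im,k,"pump",p),cv2.ROTATE_180))
print(r.move_l(world(p,(-.10,0,.1062)),vel=.03,guard=5),force()-f0,T.current_ee_pos()[2],T.current_t())
```

```text
[(array([ 0.4784, -0.2189,  0.1006]), 0.8)] [ 0.4808065  -0.22255348  0.11962454]
True [-0.9  0.1  8.2] 0.10593436096527564 25.0
```

View pics/lead.png

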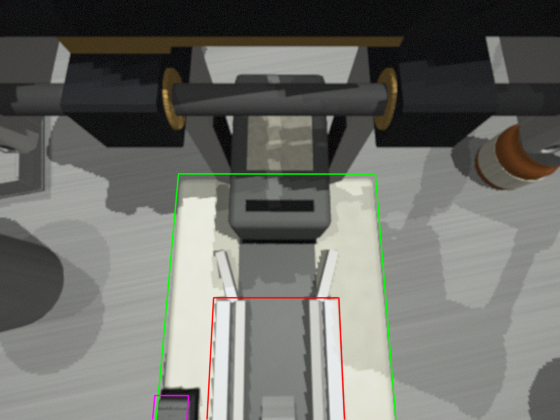

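```bash
cat > slide.py <<'E'
from h import *
import sys
P=json.load(open("pose.json")); p=P["pump"]
def loc(v): # world force -> pump frame
    c,s=np.cos(p[2]),np.sin(p[2]); return np.array([c*v[0]+s*v[1],-s*v[0]+c*v[1],v[2]])
def run(xs,y,z,f0,guard,vel=.05,k=.0002):
    for x in xs:
        g=r.move_l(world(p,(x,y,z)),vel=vel,guard=guard)
        f=loc(T.current_wrist_force()-f0); e=T.current_ee_pos()-world(p,(0,0,0))
        print(round(x,3),g,"F",np.round(f,1),"M",np.round(T.current_torque(),2),"at",np.round(loc(e)*1e3,1),round(y*1e3,2))
        if g: break
        if abs(f[1])>2: y+=np.clip(k*f[1],-.001,.001)
        if f[2]>7: z+=.0003
    return y,z,g
E
python3 - <<'E'
from slide import *
r.move_l(world(p,(-.10,0,.107)),vel=.03); f0=np.array(T.current_wrist_force())
y,z,g=run(np.arange(-.09,.0251,.0115),0,.107,f0,18)
json.dump([y,z,f0.tolist()],open("st.json","w")); print(T.current_opening(),T.current_t())
E
```

```text
-0.09 False F [ 0.  -1.2  1.1] M [ 0.11 -0.   -0.01] at [-89.6   0.  106.7] 0.0
-0.078 False F [-0.6 -0.5  1.9] M [ 0.08 -0.    0.  ] at [-78.2  -0.  107. ] 0.0
-0.067 False F [ 0.7 -1.1  1.3] M [ 0.07 -0.01  0.03] at [-66.7  -0.  107. ] 0.0
-0.056 False F [-0.  -2.8 -0.2] M [-0.29  0.01 -0.06] at [-54.8  -0.4 106.9] 0.0
-0.044 False F [ 0.6 -2.8  0. ] M [-0.24  0.01 -0.08] at [-43.4  -0.5 106.9] -0.55
-0.033 False F [ 1.  -0.3  0.3] M [ 0.21 -0.11  0.04] at [-32.   -0.6 106.8] -1.1
-0.021 False F [ 0.8  1.6 -0.9] M [ 0.41 -0.18  0.11] at [-20.3  -0.6 106.8] -1.1
-0.01 False F [ 1.8  2.7 -2.6] M [ 0.71 -0.34  0.18] at [ -8.7  -0.6 106.8] -1.1
0.002 False F [-1.1  1.7 -1.6] M [0.68 0.08 0.22] at [  2.2  -0.5 106.8] -0.55
0.013 False F [ 0.9  0.4 -3.6] M [ 0.61 -0.05  0.29] at [ 14.2  -0.5 106.9] -0.55
0.025 False F [-0.2  1.9 -4.1] M [0.68 0.01 0.35] at [ 25.9  -0.4 106.8] -0.55
0.051834157472617624 29.4333
```

Run:
```python
from slide import *
y,z,f0=json.load(open("st.json")); f0=np.array(f0)
y,z,g=run([.030,.034,.037,.039,.041,.0425,.0435,.0445,.0455],y,.1066,f0,17,vel=.02)
json.dump([y,z,f0.tolist()],open("st.json","w")); print(T.current_opening(),T.current_t())
vision.snapshot("top"); m=models.mark_of("pack_centre","top"); print(np.round(m[0]["at"],4) if m else m,world(p,(.04,0,.089)))
```

```text
0.03 False F [-3.1  1.2 -1.3] M [0.81 0.79 0.25] at [ 29.1  -0.5 106.6] -0.55
0.034 False F [-5.3  1.2 -0.1] M [0.87 1.04 0.33] at [ 32.5  -0.4 106.5] -0.55
0.037 False F [-5.5  1.6  0.1] M [0.87 1.14 0.28] at [ 35.1  -0.5 106.5] -0.55
0.039 False F [-5.7  1.6  0.2] M [0.82 1.18 0.28] at [ 37.   -0.4 106.5] -0.55
0.041 False F [-6.6  1.5  0.5] M [0.87 1.24 0.24] at [ 38.8  -0.4 106.5] -0.55
0.043 False F [-6.9  0.9  1. ] M [0.88 1.32 0.23] at [ 40.1  -0.4 106.5] -0.55
0.043 False F [-6.8  1.7  1.7] M [0.85 1.33 0.21] at [ 40.9  -0.4 106.5] -0.55
0.044 False F [-7.6  1.9  0.5] M [0.89 1.44 0.27] at [ 41.8  -0.4 106.5] -0.55
0.045 False F [-6.2  1.5  1.7] M [0.88 1.37 0.27] at [ 42.9  -0.4 106.4] -0.55
0.05172449055589181 31.9833
[ 0.6199 -0.2511  0.0871] [ 0.61675733 -0.24897216  0.089     ]
```

Run:
```python
from slide import *
y,z,f0=json.load(open("st.json")); f0=np.array(f0)
for x in np.arange(.0462,.053,.0007):
    y,z,g=run([x],y,z,f0,8,vel=.015)
    if g or loc(T.current_wrist_force()-f0)[0]<-15: break
print(x,T.current_opening(),T.current_t())
k=vision.get_calibration("wrist"); im=vision.snapshot("wrist")
m=models.mark_of("pump_catch_top","wrist"); print([(np.round(d["at"],4),d["score"]) for d in m[:1]],world(p,(.049,-.062,.074)))
```

```text
0.046 False F [-7.2  1.8  1.5] M [0.91 1.37 0.21] at [ 43.5  -0.4 106.4] -0.55
0.047 False F [-7.5  1.4  1.2] M [0.87 1.46 0.28] at [ 44.1  -0.3 106.4] -0.55
0.048 False F [-8.3  1.5  1.5] M [0.97 1.55 0.26] at [ 44.2  -0.3 106.5] -0.55
0.048 False F [-10.3   1.3   2.7] M [0.94 1.71 0.33] at [ 44.3  -0.4 106.5] -0.55
0.049 False F [-11.4   0.2   3.4] M [0.96 1.78 0.3 ] at [ 44.3  -0.4 106.5] -0.55
0.05 False F [-13.2   1.6   4.7] M [1.06 2.04 0.29] at [ 44.4  -0.4 106.5] -0.55
0.05 False F [-14.9   0.1   4.9] M [1.08 2.21 0.4 ] at [ 44.4  -0.4 106.6] -0.55
0.051 False F [-16.    1.    5.7] M [1.09 2.39 0.32] at [ 44.5  -0.4 106.6] -0.55
0.05109999999999999 0.052070197055599614 34.0833
[(array([ 0.6173, -0.313 ,  0.0733]), 0.77)] [ 0.61369838 -0.31154726  0.074     ]
```

Run:
```python
from slide import *
y,z,f0=json.load(open("st.json")); f0=np.array(f0)
run([.048,.045,.043,.0415,.040,.0385],y,.1066,f0,None,vel=.03,k=0)
```

```text
0.048 False F [-9.2  1.4  1.4] M [0.97 1.62 0.24] at [ 44.3  -0.4 106.5] -0.55
0.045 False F [-6.3  2.5 -1.2] M [0.9  1.14 0.26] at [ 42.9  -0.4 106.4] -0.55
0.043 False F [-4.1  2.2 -2. ] M [0.87 0.75 0.23] at [ 42.4  -0.4 106.4] -0.55
0.042 False F [-0.5  2.7 -4.2] M [0.91 0.12 0.18] at [ 42.2  -0.4 106.5] -0.55
0.04 False F [ 3.2  3.1 -6.3] M [ 0.94 -0.79  0.28] at [ 41.9  -0.3 106.6] -0.55
0.038 False F [ 5.4  3.4 -8.2] M [ 0.97 -1.17  0.32] at [ 41.7  -0.2 106.8] -0.55
```

Run:
```python
from slide import *
y,z,f0=json.load(open("st.json")); f0=np.array(f0)
run([.042],-.0004,.1066,f0,None,vel=.03,k=0)
gripper_to(.085); r.hold(.3)
r.move_l(world(p,(.042,0,.20)),vel=.15)
r.move_l(world(p,(-.11,0,.32)),vel=.25)
k=vision.get_calibration("wrist"); im=vision.snapshot("wrist"); m=models.mark_of("pack_centre","wrist"); m2=models.mark_of("pump_catch_top","wrist")
print(m[0]["at"],world(p,(.04,0,.089)),[d["at"] for d in m2[:1]],T.current_t())
im2=vision.snapshot("top"); m=models.mark_of("charger_catch_top","top"); print([(d["at"],d["score"]) for d in m[:1]])
a=overlay(im,k,"pump",p)[0:280,160:400]; b=cv2.resize(im2[180:290,140:240,::-1],(255,280),interpolation=cv2.INTER_CUBIC)
cv2.imwrite("pics/end.png",cv2.resize(np.hstack([a,b]),None,fx=1.6,fy=1.6))
```

```text
0.042 False F [ 0.4  3.1 -4.3] M [ 0.99 -0.14  0.34] at [ 42.3  -0.3 106.7] -0.4
[0.6167, -0.2428, 0.0858] [ 0.61675733 -0.24897216  0.089     ] [[0.6195, -0.3119, 0.0729]] 38.7917
[([0.6054, 0.1927, 0.0548], 0.49)]
```

View pics/end.png

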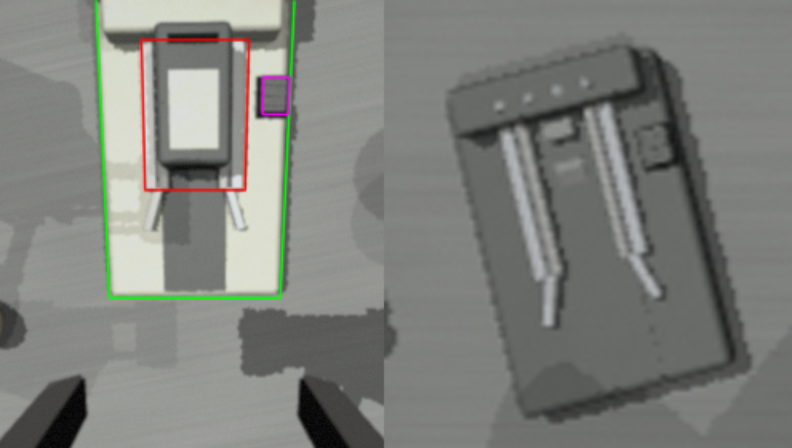

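The pack sits fully home in the pump. The charger is empty, and both catch tops read at their up height: pump 0.073 against 0.074 m, charger 0.055 against 0.054 m. The arm is clear of everything.

```bash
python3 -c "
from plant import r,telemetry as T
r.sign_off(); print(T.current_t())"
```

```text
the job is handed in; nothing more can be done
the job is handed in; nothing more can be done
```

The battery pack is latched in the pump and the job is handed in; the last clock reading was 38.8 s of the 56 s allowed, and sign-off gave no verdict.

**What I did:** I pressed the charger's catch and the pack sprang out about 15 mm. I then gripped it, drew it out and slid it into the pump. The end stop was met gently, at about 16 N.

**Latch check:** before I let go, a pull of about 5 N moved the pack by less than 1 mm from the latched place, so the pump's catch is holding it.

**Final pictures:** the pack is seated straight and the charger is empty. The arm was clear of everything. Both catches read at their up height to within about 1 mm, which is the networks' estimate and only good to about 4 mm.

**Checks that disagreed:**
- **Pack position:** the last network estimate put the pack about 6 mm sideways of my estimate of the home point. I did not trust it, because the slide has only about 1.5 mm of play and the arm's position while gripping was within 0.5 mm.
- **Pump position:** the networks placed the pump's catch 4 to 6 mm off my pose, and the two close-up views differed by about 10 mm along the slide. I settled the depth by feeling the end stop and the latch.

I did not measure the other things on the table afterwards, but the arm and pack stayed clear of them.

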